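# Release and slide out a curing box's filter cassette with a pin tool

## Robot

A 6-joint arm with a two-finger parallel gripper is mounted at the origin on the work surface. World frame = base frame: x ahead of the robot, y to its left, z up, the work surface at z = 0. Lengths are in mm, angles in rad, forces in N, time in s.
With the tool pointing down it reaches from about 275 to 1000 mm from the base axis. Payload 8.4 kg.
Tool frame: the origin (TCP) lies on the centre line of the jaws, within the pads' length; the fingertips stand 14 mm ahead of it and the grasp point (between the pads) lies 5 mm behind it; z points along the fingers, y is the line along which they close (so a half turn about z gives the same grasp; the last joint's range is limited). The gripper opens to 85 mm and grips with 20 to 120 N. Pads are 22 mm wide; open, the fingers measure 114 mm over their backs; the gripper's body (76 mm by 85 mm) begins 54 mm behind the grasp point. The pads swing forward as they close: fully open they stand 13 mm farther back than shut.
Start: joints at [-1.257, 0.353, 1.633, -0, 1.155, -0.002], TCP at [194.109, -594.096, 245.281] pointing down, gripper open.
Joint ranges: [-2.63, 2.63], [-0.92, 2.1], [0.06, 2.66], [-1.3, 4.44], [0, 2.69], [-3.02, 3.02]. Speed limits (rad/s): [2.22, 2.22, 2.79, 3.14, 3.14, 3.14].

## Interface

Orientations are given as [roll, pitch, yaw] about the fixed x, y, z axes, in that order (R = Rz(yaw) Ry(pitch) Rx(roll)).
In Python, from rig import r gives the robot as it stands.
- The arm moves only by the tool step_arm, never from a script. Its argument "plan" is text: rows parted by semicolons, each of 7 numbers parted by spaces: the turn, a rotation vector about the world's x, y, z in degrees, then the shift along the world's x, y, z in mm, then the closure in counts, from 0 (fully open) to 255 (shut). In form: rx ry rz x y z hand; .... A call has 1 to 8 rows; each row is the pose to reach, as a shift and turn from the pose commanded when the call began; what a row does not reach only later rows make up. A row lasts 1/10 s, in which the tool goes at most 50 mm and 8.59 degrees, less where a joint would pass 70% of its speed; a pose out of reach is approached as far as the arm can. A call with a gripper value outside its range is refused whole. The fingers move at their own pace and stop on an object; "force" is the grip in N (left out, the last holds). Time passes only in rows, so rows that repeat a pose let the fingers close. It gives the time, the measured TCP pose, the force, the opening and the grip force at its end, in the units of the state.
- r.sense(): the state, without advancing time (a new reading comes with each control period).
- r.grab_frame(name): name is "side" or "top" or "wrist"; returns (picture, depth): 384x512x3 uint8, red, green, blue; 384x512 float32, mm along the optical axis (not along the pixel's ray), 0 where there is no reading.
- r.get_calibration(name): a dict with "K" (3x3 intrinsics, pixels), "k1" (the pictures are not rectified: a ray, as slopes to the right and down, at radius r is drawn at 1 + k1 r^2 times it, then the intrinsics apply), "world_from_camera" (4x4, takes a point from camera to world coordinates). Camera axes: x right, y down, z forward; pixel columns grow to the right and rows downward; lengths in mm; the calibration is good to about 2 mm. A picture is of the moment at which its call begins: read the wrist's pose just before it. get_calibration takes no time and is no camera call; for the wrist camera it gives the pose at the moment of the call.
- r.sign_off(): hands the job in; it is judged then, once.
The state is a dict: "clock": time; "qpos": joint angles; "qvel": joint speeds; "joint_efforts": joint torques, N m; "eef_pos": TCP position; "tcp_rot": TCP orientation; "contact_force": force on the tool from outside, world axes, zero at the start; "wrist_torque": the same for the moment, N m; "opening": opening from 0.0 (shut) to 1.0 (fully open); "grasp_force": force on a finger pad.
Only numpy, scipy, OpenCV 4.12 (cv2) and the standard library are available. Lean on these libraries where they do the work, as an engineer would, in place of code of your own. Each camera call takes 0.05 s, during which the arm holds its last target. There are 200 camera calls.

## Task

Take the square-handled pin tool out of the tool stand, press its pin into the recess of the curing box's filter cassette to hold the release button down, and, keeping it down, gently push the cassette with the pin out of the box's side, all the way to its stop. Then put the pin tool back, fully seated, in its stand. Move the cassette only with the pin, never press or push hard (at most 30 N on the cassette or its button), and leave everything else where it is.

Things in the scene. Friction and masses are not known exactly. Their poses are not given: they have to be found in the camera images.
- curing_box: Fixed grey box, 200 (x) x 240 (y) x 150 mm high, with a mirror-finish aluminium flap (4 mm thick, shut) on the rear half of its top. Origin: centre of its underside. The cassette lies in a pocket in the front left (-x, +y) of the top, open at the left (+y) side. The box's lock holds the cassette unless its button is down, and catches again every 15 mm if the button comes up on the way.
- cassette: Grey filter cassette, 60 (x) x 100 (y) x 30 mm high, top flush with the box's top within 1 mm; dark grille slots on its outer (+y) half, a square recess in its inner half. Origin: centre of its underside; axes as the box's. Slides only along the box's +y, drag about 3 N, 62 mm to a hard stop: its origin is at y = 70 mm in the box's frame at the start, 132 mm at the stop.
- recess (a point): Centre of the recess's mouth on the cassette's top (moves with it; axes as the box's). 15 x 15 mm, upright walls, filled at the bottom by the sprung release button, whose top rests 4 to 18 mm below the mouth (differs each time, not measured: find it by feel). It yields 6 mm to a hard stop: about 3 N at first, 6 N at 4 mm down, where the lock is free, 7.5 N at the stop.
- pin_tool: Loose steel tool, about 80 g, upright in the stand. From its lower end (origin, z up): round pin 7 mm in diameter and 45 mm long, flange 24 mm in diameter and 4 mm thick, square handle 16 x 16 mm and 55 mm long (sides along its x and y, parallel to the stand's at the start). 104 mm long in all. The only tool with a square handle.
- pin_grip (a point): Centre of the pin tool's square handle, 76.5 mm above the pin's lower end.
- pin_tip (a point): Centre of the pin's lower end face.
- tool_stand: Fixed aluminium block, 50 (x) x 150 (y) x 50 mm high, with two 14 mm square through holes. Origin: centre of its underside. The pin tool stands in one hole, the round-handled tool in the other (either way round). A seated pin tool rests with its flange on the block's top, its lower end 5 mm above the table.
- tool_stand_hole0 (a point): Centre of the mouth of the stand's -y hole, on its top face.
- tool_stand_hole1 (a point): Centre of the mouth of the stand's +y hole, on its top face.
- round_tool: Bystander: tool with a round black handle 26 mm in diameter and 40 mm high, upright in the stand's other hole.
- tweezers: Bystander: steel tweezers about 130 mm long, 8 mm high, lying flat; origin at its centre underneath.
- dish: Bystander: white ceramic dish, 84 mm across, 25 mm high; origin under its centre.
- vat: Bystander: closed amber plastic vat, 156 x 206 x 53 mm; origin under its centre.
- build_plate: Bystander: aluminium build plate, 80 x 130 mm, 62 mm high with its knob; origin under its centre.
- bottle: Bystander: white bottle, 70 mm in diameter, 170 mm high; origin under its centre.
- scraper: Bystander: spatula lying on the table.
- jar: Bystander: glass jar with a steel cap, 60 mm in diameter, 70 mm high; origin under its centre.
There are look-alikes about, which are no part of the job. Several things look just like the pin_tool: the one meant starts farthest to the robot's right. What is shaped like the tool_stand but black is not meant.

How it is judged (in metres and radians):
On the way, in this order (a step that is already met when the one before it is completed fails the run):
1. the pin tool is lifted out of its stand (z of pin_tip in the frame of tool_stand above 0.055 m), for 0.1 s.
2. the pin is pushing the cassette, which is part way out (contact force between pin_tool and cassette above 1 N and y of cassette in the frame of curing_box above 0.095 m), for 0.05 s.
3. the cassette is out to its stop (y of cassette in the frame of curing_box above 0.124 m), for 0.1 s.
At the end, for the whole second after the job is handed in: The cassette has slid out to its stop (at least 54 of 62 mm), and the pin tool stands upright (within 7 degrees), released and at rest, fully down in a hole of the stand (lower end less than 10 mm above the stand's underside, within 7 mm of a hole's axis) (y of cassette in the frame of curing_box above 0.124 m and (horizontal distance between pin_tip and tool_stand_hole0 below 0.007 m or horizontal distance between pin_tip and tool_stand_hole1 below 0.007 m) and z of pin_tip in the frame of tool_stand below 0.01 m and angle between pin_tool's own z axis and vertical below 0.12 rad and linear speed of pin_tool below 0.02 m/s); the robot touches nothing.
It fails at once if the pin presses or pushes on the cassette or its button with more than 30 N (contact force between pin_tool and cassette above 30 N).
It fails at once if the robot itself touches the cassette (contact force between any of the arm, the fingers and cassette above 0.5 N).
It fails at once if a bystander is moved more than 20 mm (distance of any of tweezers, dish, vat, build_plate, bottle, scraper, jar, round_tool from where it was at the start of the episode above 0.02 m).
It also fails if it takes over 72 s, if anything falls off the work surface, if the arm or the gripper's body presses on something with over 40 N, if the wrist force passes 120 N, or if a joint passes its speed limit or range.

## Working session

There is one attempt and no reset: what is moved stays moved. The work goes in short steps, Python scripts to look and compute and a tool call to move; the robot and the scene stay as the last step left them, time stands still between calls to the robot, and variables do not carry over. Pictures are saved under pics/ and viewed, at most 10 in all, crops included, and the job is handed in when it is done.

Besides the shell and the picture viewer there is one more tool, called after "Request:" as name(argument=value, ...), one argument or row to a line, values as JSON. step_arm: Moves the arm, as the interface text tells. Its arguments: {"type":"object","properties":{"plan":{"type":"string"},"force":{"type":"number"}},"required":["plan"]}

```bash
mkdir -p pics; ls; cat > h.py <<'E'
import numpy as np, cv2
from rig import r
def cap(name,tag):
    c=r.get_calibration(name); p,d=r.grab_frame(name)
    np.savez(f'{tag}.npz',p=p,d=d,K=c['K'],k1=c['k1'],T=c['world_from_camera'])
    cv2.imwrite(f'pics/{tag}.png',p[:,:,::-1]); return load(tag)
def load(tag):
    return dict(np.load(f'{tag}.npz'))
def ray(c,u,v):
    K=c['K'];x=(u-K[0,2])/K[0,0];y=(v-K[1,2])/K[1,1];rd=np.hypot(x,y);s=rd
    for _ in range(20): s=rd/(1+float(c['k1'])*s*s)
    f=s/rd if rd>0 else 1
    T=c['T'];return T[:3,3],T[:3,:3]@np.array([x*f,y*f,1])
def plane(c,u,v,z):
    o,d=ray(c,u,v);return o+d*(z-o[2])/d[2]
def dep(c,u,v):
    o,d=ray(c,u,v);return o+d*c['d'][int(round(v)),int(round(u))]
def proj(c,P):
    T=c['T'];q=T[:3,:3].T@(np.array(P)-T[:3,3]);x,y=q[:2]/q[2];s=1+float(c['k1'])*(x*x+y*y)
    K=c['K'];return K[0,0]*x*s+K[0,2],K[1,1]*y*s+K[1,2]
def two(c1,p1,c2,p2):
    o1,d1=ray(c1,*p1);o2,d2=ray(c2,*p2)
    t=np.linalg.lstsq(np.c_[d1,-d2],o2-o1,rcond=None)[0]
    a,b=o1+t[0]*d1,o2+t[1]*d2;return (a+b)/2,np.linalg.norm(a-b)
E
python3 - <<'E'
from h import *
for n in('top','side'):
    c=cap(n,n+'0'); print(n,c['K'].round(1).tolist(),c['k1'],c['T'].round(2).tolist())
a,b=load('top0')['p'],load('side0')['p']
print(r.sense())
E
```

```text
pics
top [[348.9, 0.0, 262.6], [0.0, 348.9, 193.1], [0.0, 0.0, 1.0]] 0.03551889393803272 [[-0.01, -1.0, 0.1, 453.11], [-1.0, 0.01, 0.01, 49.96], [-0.01, -0.1, -0.99, 1266.46], [0.0, 0.0, 0.0, 1.0]]
side [[385.4, 0.0, 264.2], [0.0, 385.4, 192.0], [0.0, 0.0, 1.0]] -0.08737214394210825 [[1.0, -0.05, 0.06, 493.31], [-0.07, -0.71, 0.7, -710.85], [0.0, -0.71, -0.71, 908.92], [0.0, 0.0, 0.0, 1.0]]
{'clock': 0.1, 'qpos': array([-1.25739869e+00,  3.53586679e-01,  1.63401923e+00, -2.72985218e-05,
        1.15522635e+00, -2.37241940e-03]), 'qvel': array([ 2.05179438e-03, -9.59569488e-04, -2.12568680e-03,  9.18247990e-05,
       -1.49681180e-03,  1.06069625e-03]), 'joint_efforts': array([-3.14058261e-04, -6.06358409e+01, -3.42819142e+01, -3.90325783e-05,
        3.81990918e-03, -8.24414457e-06]), 'eef_pos': array([ 193.97950544, -593.71944381,  244.64923401]), 'tcp_rot': array([-3.14035299e+00,  2.20204341e-05,  3.15781105e-01]), 'contact_force': array([-0.3771817 ,  0.05440621, -0.71900061]), 'wrist_torque': array([-0.01299839,  0.01204428, -0.04094724]), 'grasp_force': 0.0, 'opening': 1.0005791075733064}
```

View pics/top0.png

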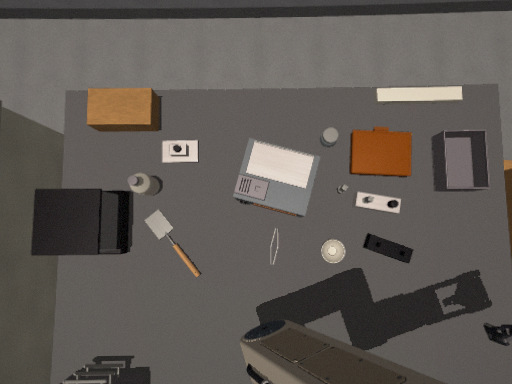

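View pics/side0.png

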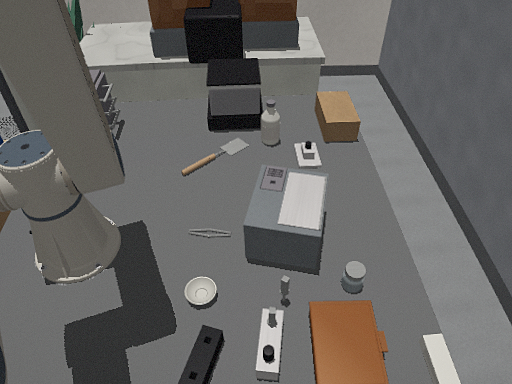

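Top view: a white stand at (378,202) holds a square-handled tool (370,199) and a round black-handled one (392,204). Candidates for the pin tool are the one in the stand (370,199) and a look-alike standing alone at (343,188). The stand's tool is farther right (-y), so I choose that one. The black stand at (388,248) is a decoy. Box is at (277,177), with grille at (246,186) and recess at about (257,188).

```bash
python3 - <<'E'
from h import *
c=load('top0')
for n,p in dict(tool=(370,199),rnd=(392,204),alone=(343,188),stand=(381,206),recess=(257,188),g=(243,186),plate=(180,140),boxmid=(275,190)).items(): print(n,dep(c,*p).round(1))
w=cap('wrist','w0'); T=w['T']; s=r.sense()
from scipy.spatial.transform import Rotation as R
Rt=R.from_euler('xyz',s['tcp_rot']).as_matrix()
print('cam in tcp',(Rt.T@(T[:3,3]-s['eef_pos'])).round(1),(Rt.T@T[:3,:3]).round(3).tolist(),w['K'][0,0])
E
```

```text
tool [ 545.2 -290.3  106. ]
rnd [ 528.8 -366.8   90.8]
alone [ 583.5 -204.1  100.1]
stand [ 524.9 -343.2   50.5]
recess [582.4  82.9 138.5]
g [587.7 127.4 153.5]
plate [777.5 367.9  11.8]
boxmid [573.5  24.7 154.1]
cam in tcp [  65.8   -0.6 -129.2] [[-0.001, -0.966, -0.258], [1.0, -0.001, -0.001], [0.001, -0.258, 0.966]] 266.8716936181907
```

Request:
step_arm(
  plan="0 0 60 350 310 0 0;0 0 60 350 310 0 0;0 0 60 350 310 0 0;0 0 60 350 310 0 0;0 0 60 350 310 0 0;0 0 60 350 310 0 0;0 0 60 350 310 0 0;0 0 60 350 310 0 0",
)

```text
clock: 0.95
eef_pos: [494.7, -327.2, 245.2]
tcp_rot: [-3.141, 0.0, 1.368]
contact_force: [-0.2, -1.1, -0.5]
opening: 1.004
grasp_force: 0.0
```

Request:
step_arm(
  plan="0 0 0 0 0 0 0;0 0 0 0 0 0 0;0 0 0 0 0 0 0;0 0 0 0 0 0 0",
)

```text
clock: 1.35
eef_pos: [492.6, -329.8, 245.2]
tcp_rot: [-3.141, 0.0, 1.361]
contact_force: [0.3, 0.2, 1.1]
opening: 0.998
grasp_force: 0.0
```

Request:
step_arm(
  plan="0 0 0 35 30 0 0;0 0 0 55 45 0 0;0 0 0 55 45 0 0;0 0 0 55 45 0 0;0 0 0 55 45 0 0",
)

```text
clock: 1.85
eef_pos: [547.5, -284.9, 245.2]
tcp_rot: [-3.141, 0.0, 1.362]
contact_force: [-0.3, 0.3, -0.4]
opening: 0.997
grasp_force: 0.0
```

```bash
python3 - <<'E'
from h import *
print(r.sense()['eef_pos'],r.sense()['tcp_rot'])
w=cap('wrist','w1')
cv2.imwrite('pics/w1b.png',cv2.resize(w['p'][:,:,::-1],(800,600)))
E
```

```text
[ 547.47408686 -284.85096672  245.20192456] [-3.14102691e+00  2.00438570e-04  1.36170735e+00]
```

View pics/w1b.png

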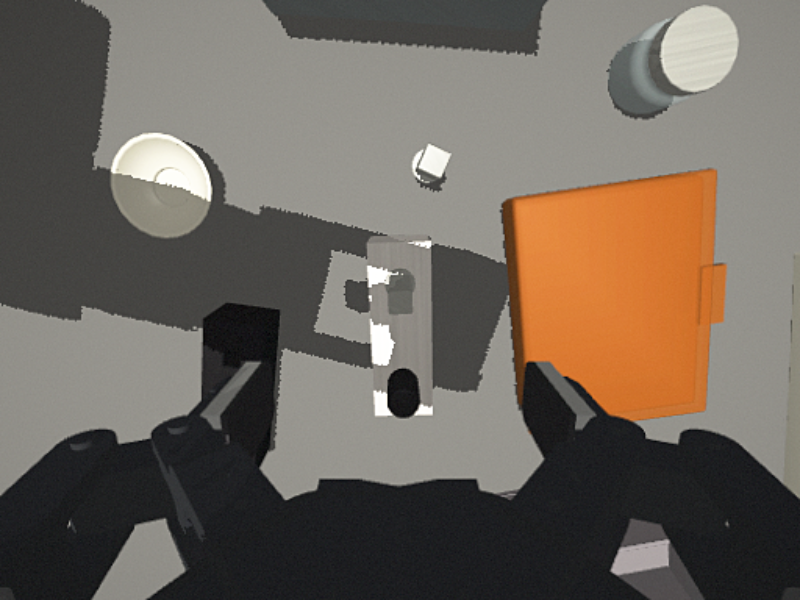

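Wrist view (800x600): the white stand spans (367-433, 235-415). The square handle's top is at (400,303) with its flange at (400,280), and the round black handle is at (403,393). The look-alike stands alone at (432,160), with the black decoy stand at left (240,370). The choice is confirmed: square handle, in the light stand, farthest right.

```bash
cat >> h.py <<'E'
def cloud(c):
    h,w=c['d'].shape;K=c['K'];u,v=np.meshgrid(np.arange(w),np.arange(h))
    p=np.stack([u,v],-1).reshape(-1,1,2).astype(float)
    n=cv2.undistortPoints(p,K,np.array([float(c['k1']),0,0,0,0])).reshape(h,w,2)
    P=np.dstack([n,np.ones((h,w))])*c['d'][...,None]
    W=P@c['T'][:3,:3].T+c['T'][:3,3]; W[c['d']<=0]=np.nan; return W
def rect(W,m):
    P=W[m];(a,b),(s,t),an=cv2.minAreaRect(P[:,:2].astype(np.float32)); return np.round([a,b,s,t,an,np.median(P[:,2]),len(P)],1)
def blob(m,u,v):
    n,l=cv2.connectedComponents(m.astype(np.uint8)); return l==l[int(v),int(u)]
E
python3 - <<'E'
from h import *
w=load('w1');W=cloud(w);z=W[...,2];f=1/1.5625
near=lambda x,y,rr:np.hypot(W[...,0]-x,W[...,1]-y)<rr
hm=(z>98)&(z<116)&near(545,-290,30);print('handle',rect(W,hm))
vv,uu=np.where(hm);print('px',uu.mean(),vv.mean(),uu.min(),uu.max(),vv.min(),vv.max())
sm=blob((z>45)&(z<54.2)&near(535,-325,100),255,215);print('stand',rect(W,sm))
fm=(z>54.2)&(z<60)&near(545,-290,30);print('flange',rect(W,fm))
rm=(z>80)&(z<116)&near(529,-367,30);print('round',rect(W,rm))
t=load('top0');V=cloud(t);zt=V[...,2]
hm2=(zt>95)&(zt<118)&(np.hypot(V[...,0]-545,V[...,1]+290)<30);print('handle top cam',rect(V,hm2))
b,a=np.where(hm2);print('two',two(w,(uu.mean(),vv.mean()),t,(a.mean(),b.mean())))
# table check
print('table z',np.nanmedian(z[80:90,150:240]),np.nanmedian(zt[300:340,180:230]))
# box
bm=blob((zt>140)&(zt<160)&(V[...,0]>450)&(V[...,0]<720)&(np.abs(V[...,1]-30)<200),275,190);print('box',rect(V,bm))
E
```

```text
handle [ 547.3 -291.4   16.    15.7   77.6  109.5  263. ]
px 255.8212927756654 191.81368821292776 248 263 183 200
stand [ 539.8 -333.9  150.9   50.1   79.6   50.7 3338. ]
flange [ 548.3 -288.4   17.3   23.5   74.7   55.    78. ]
round [ 532.4 -374.8   25.1   24.4   34.4   90.3  388. ]
handle top cam [ 545.1 -288.9   15.6   14.1   86.2  108.9   30. ]
two (array([ 546.75597923, -296.0450641 ,   84.0790497 ]), np.float64(1.88577494514804))
table z 0.7669772084841782 0.95049567991191
box [ 618.2   19.7  239.9  200.8   74.4  152.5 4385. ]
```

Request:
step_arm(
  plan="0 0 1 0 -6 -45 0;0 0 1 0 -6 -90 0;0 0 1 0 -6 -130 0;0 0 1 0 -6 -155 0;0 0 1 0 -6 -167 0;0 0 1 0 -6 -167 0;0 0 1 0 -6 -167 0;0 0 1 0 -6 -167 0",
)

```text
clock: 2.7
eef_pos: [549.5, -290.6, 80.1]
tcp_rot: [3.139, 0.001, 1.38]
contact_force: [-0.1, -0.7, 0.5]
opening: 0.999
grasp_force: 0.0
```

Request:
step_arm(
  plan="0 0 0 0 0 0 255;0 0 0 0 0 0 255;0 0 0 0 0 0 255;0 0 0 0 0 0 255;0 0 0 0 0 0 255;0 0 0 0 0 0 255;0 0 0 0 0 0 255;0 0 0 0 0 0 255",
  force=50,
)

```text
clock: 3.5
eef_pos: [548.6, -289.9, 78.5]
tcp_rot: [3.141, -0.0, 1.38]
contact_force: [-1.0, 1.2, 2.7]
opening: 0.178
grasp_force: 48.7
```

Request:
step_arm(
  plan="0 0 0 0 0 20 255;0 0 0 0 0 60 255;0 0 0 0 0 105 255;0 0 0 0 0 150 255;0 0 0 0 0 190 255;0 0 0 0 0 200 255;0 0 0 0 0 200 255",
)

```text
clock: 4.2
eef_pos: [549.2, -290.3, 279.9]
tcp_rot: [3.138, 0.001, 1.38]
contact_force: [-0.1, 0.4, -1.2]
opening: 0.181
grasp_force: 48.8
```

Request:
step_arm(
  plan="0 0 0 5 40 0 255;0 0 0 10 85 0 255;0 0 0 15 130 0 255;0 0 0 18 175 0 255;0 0 0 20 220 0 255;0 0 0 22 260 0 255;0 0 0 24 300 0 255;0 0 0 24 310 0 255",
)

```text
clock: 5.0
eef_pos: [571.4, 23.5, 275.7]
tcp_rot: [-3.138, -0.0, 1.383]
contact_force: [-0.6, -0.4, -0.3]
opening: 0.182
grasp_force: 48.8
```

Request:
step_arm(
  plan="0 0 0 0 10 0 255;0 0 0 0 10 0 255;0 0 0 0 10 0 255",
)

```text
clock: 5.3
eef_pos: [572.3, 29.2, 277.6]
tcp_rot: [-3.141, 0.001, 1.38]
contact_force: [-0.1, 0.4, -1.0]
opening: 0.178
grasp_force: 48.8
```

```bash
python3 - <<'E'
from h import *
print(r.sense()['eef_pos'],r.sense()['tcp_rot'],r.sense()['contact_force'])
w=cap('wrist','w2');cap('top','top1');cap('side','side1')
cv2.imwrite('pics/w2b.png',cv2.resize(w['p'][:,:,::-1],(800,600)))
E
```

```text
[572.31533068  29.16822337 277.61519029] [-3.14070111e+00  6.71750099e-04  1.37998891e+00] [-0.07240946  0.4146067  -0.96341048]
```

View pics/w2b.png

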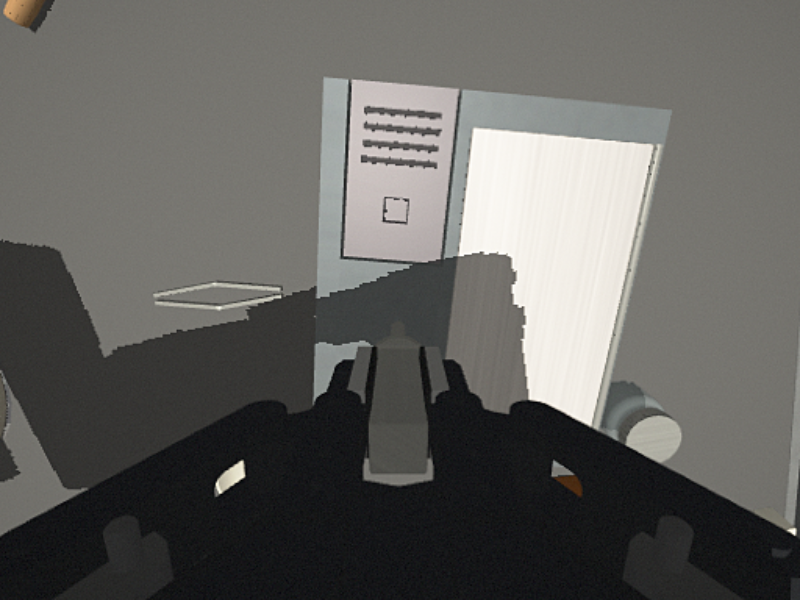

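Wrist view (800x600): cassette spans (342-462, 80-262) with its grille at (400,135). The recess outline is centred near (396,210). The held tool's pin end shows at about (398,325).

```bash
python3 - <<'E'
from h import *
w=load('w2');W=cloud(w);z=W[...,2];g=w['p'].mean(2)
top=np.nanmedian(z[60:160,232:238]);print('box top z',top, 'cassette z',np.nanmedian(z[110:125,230:290]),np.nanmedian(z[142:160,225:280]))
print('in recess z',z[131:139,249:259].round(0).tolist()[::3])
sub=np.zeros(g.shape,bool);sub[122:148,240:268]=True
m=sub&(g<110);vv,uu=np.where(m);print(len(uu),uu.min(),uu.max(),vv.min(),vv.max())
rc=cv2.minAreaRect(np.c_[uu,vv].astype(np.float32));print(rc)
for zz in(150,top):print('recess',plane(w,*rc[0],zz))
q=cv2.boxPoints(rc);print(np.array([plane(w,*p,top) for p in q]).round(1))
# box top blob
bm=blob((np.abs(z-top)<6),225,100);print('box',rect(W,bm))
# cassette outline: dark line
s2=np.zeros(g.shape,bool);s2[45:175,205:300]=True
m=s2&(g<100)&(np.abs(z-top)<8);P=W[m];np.set_printoptions(suppress=True)
# left and right outline per row
def line(u0,u1,v0,v1,ax):
    pts=[]
    rng=range(v0,v1) if ax==0 else range(u0,u1)
    for i in rng:
        s=g[i,u0:u1] if ax==0 else g[v0:v1,i]
        k=int(np.argmin(s)); p=(u0+k,i) if ax==0 else (i,v0+k)
        pts.append(plane(w,*p,top)[:2])
    l=cv2.fitLine(np.array(pts,np.float32),cv2.DIST_HUBER,0,.01,.01).ravel();return l
for a in((214,228,60,160,0),(280,298,62,160,0),(225,280,160,172,1)):
    l=line(*a);print(l.round(2),np.degrees(np.arctan2(l[1],l[0])).round(2))
# tip region
crop=w['p'][190:225,230:280,::-1];cv2.imwrite('pics/tip.png',cv2.resize(crop,(800,560),interpolation=0))
print('top cam tip?')
E
```

```text
box top z 151.29859577767593 cassette z 151.17282313540764 151.1875941677814
in recess z [[139.0, 140.0, 139.0, 139.0, 140.0, 138.0, 139.0, 140.0, 140.0, 140.0], [139.0, 139.0, 140.0, 140.0, 141.0, 141.0, 140.0, 139.0, 139.0, 139.0], [139.0, 139.0, 137.0, 139.0, 139.0, nan, 139.0, 139.0, 140.0, 138.0]]
68 245 261 126 142
((252.70083618164062, 134.29098510742188), (15.934290885925293, 16.024826049804688), 5.19442892074585)
recess [580.8993714   81.57781373 150.        ]
recess [580.92100442  81.64035963 151.29859578]
[[571.6  76.6 151.3]
 [575.9  90.7 151.3]
 [590.1  86.6 151.3]
 [586.1  72.4 151.3]]
box [6.2400e+02 3.4300e+01 2.0870e+02 2.0100e+02 7.4400e+01 1.5350e+02
 3.7524e+04]
[  0.27   0.96 556.3  108.59] 74.35
[  0.27   0.96 617.23  96.46] 74.53
[  0.97  -0.26 568.7   52.99] -15.14
top cam tip?
```

View pics/tip.png

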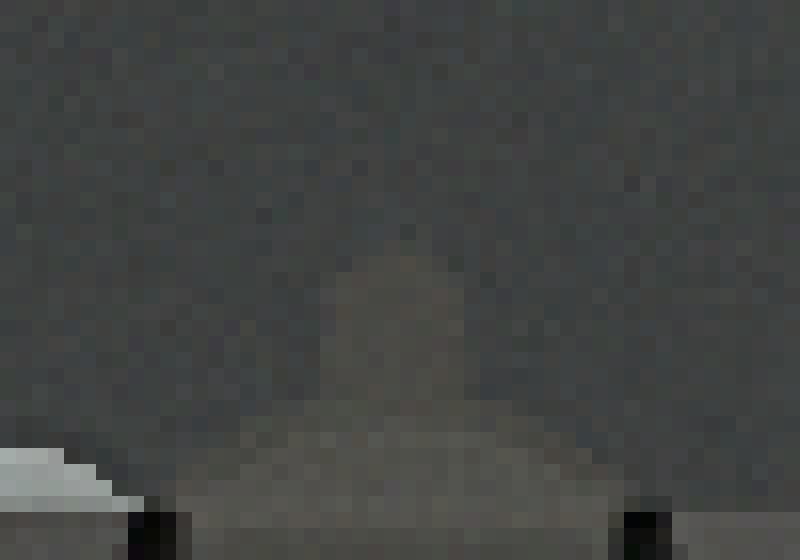

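```bash
python3 - <<'E'
from h import *
w=load('w2');tx=np.array([np.cos(1.38),np.sin(1.38)])
e=np.array([572.3,29.2])
p=plane(w,254.3,205.0,204.1);t=p[:2]-3.5*tx;print('tip',t,'minus tcp',t-e)
d=cloud(w);print(w['d'][206:212,252:258].round(0).tolist(), d[206:212,252:258,2].round(0).tolist())
# handle width edges in wrist & flange in top1/side1 : tip via side view
for n in('side1','top1'):
    c=load(n);print(n,proj(c,(572.3,29.2,204)),proj(c,(572.3,29.2,258)),proj(c,(581,81.6,151)))
c=load('side1')
u,v=proj(c,(572.3,29.2,204));u,v=int(u),int(v)
cv2.imwrite('pics/s1c.png',cv2.resize(c['p'][v-50:v+25,u-50:u+50,::-1],(800,600),interpolation=0));print(u-50,v-50)
E
```

```text
tip [571.75051732  26.27753565] minus tcp [-0.54948268 -2.92246435]
[[210.0, 210.0, 208.0, 209.0, 209.0, 211.0], [208.0, 208.0, 206.0, 207.0, 206.0, 208.0], [205.0, 205.0, 205.0, 204.0, 204.0, 205.0], [203.0, 203.0, 201.0, 203.0, 203.0, 203.0], [201.0, 201.0, 200.0, 198.0, 201.0, 200.0], [199.0, 196.0, 197.0, 197.0, 197.0, 199.0]] [[207.0, 207.0, 209.0, 208.0, 208.0, 206.0], [209.0, 209.0, 211.0, 210.0, 211.0, 209.0], [212.0, 212.0, 213.0, 213.0, 213.0, 212.0], [214.0, 214.0, 216.0, 214.0, 215.0, 214.0], [217.0, 216.0, 218.0, 219.0, 216.0, 217.0], [218.0, 221.0, 220.0, 221.0, 220.0, 219.0]]
side1 (np.float64(272.0410487105721), np.float64(181.11379376056948)) (np.float64(272.44347263625593), np.float64(165.80320865308963)) (np.float64(273.10509903152945), np.float64(181.84803753310592))
top1 (np.float64(273.89222928142897), np.float64(188.65907201871644)) (np.float64(274.22816294892095), np.float64(186.58564031692606)) (np.float64(257.27590666061104), np.float64(187.9963183606457))
222 131
```

View pics/s1c.png

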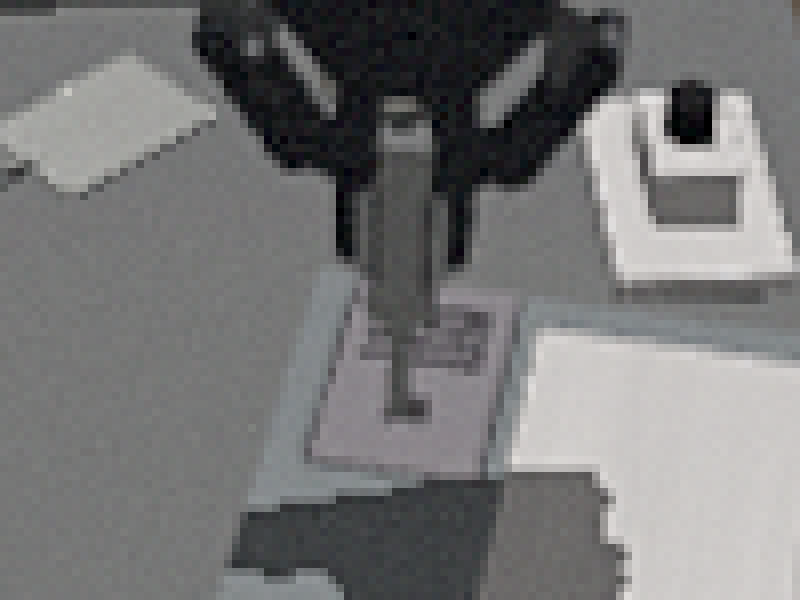

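The side crop shows the pin's end at (272,183) of the full side picture. That agrees with a tip about 3 mm behind the TCP in y.

Request:
step_arm(
  plan="0 0 0 5 28 0 255;0 0 0 9 52 -5 255;0 0 0 9 55 -25 255;0 0 0 9 55 -42 255;0 0 0 9 55 -42 255;0 0 0 9 55 -42 255;0 0 0 9 55 -42 255",
)

```text
clock: 6.15
eef_pos: [582.2, 84.7, 237.4]
tcp_rot: [3.14, -0.0, 1.38]
contact_force: [0.4, 0.1, -0.1]
opening: 0.181
grasp_force: 48.8
```

```bash
python3 - <<'E'
from h import *
s=r.sense();print(s['eef_pos'],s['tcp_rot'],s['contact_force'])
e=s['eef_pos'];w=cap('wrist','w3');c=cap('side','side2')
R0=(580.9,81.6,151)
a,b=w['p'][185:225,230:280,::-1],c['p'][160:195,250:300,::-1]
im=np.vstack([cv2.resize(a,(500,300),interpolation=0),cv2.resize(b,(500,300),interpolation=0)]);cv2.imwrite('pics/m3.png',im)
tp=e+[-.5,-2.8,-73.5]
for n,q in((w,(230,185,10,7.5,0)),(c,(250,160,10,300/35,300))):
  for P in(R0,tp):
    u,v=proj(n,P);print((u-q[0])*q[2],(v-q[1])*q[3]+q[4])
E
```

```text
[582.19088197  84.67640547 237.36162596] [ 3.14017344e+00 -4.48358101e-04  1.37969423e+00] [ 0.39257165  0.14227632 -0.12857949]
232.66951602294228 148.0725386950452
241.27292562261403 181.10309596637975
230.70191964640912 487.28308771173613
234.35168738424522 458.3675196714935
```

View pics/m3.png

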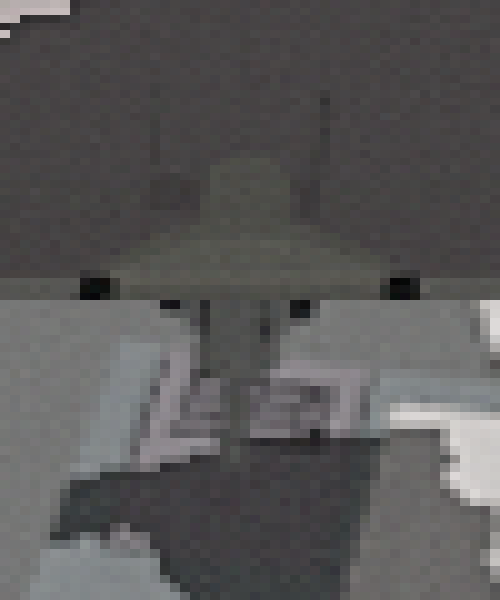

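Wrist crop: the recess edges show at x≈150 and 325 (centre 237) and the pin end is at 250, about 1 mm too far in +x. I shift -1 mm in x and feel downward.

Request:
step_arm(
  plan="0 0 0 -1 0 -6 255;0 0 0 -1 0 -10 255;0 0 0 -1 0 -12 255;0 0 0 -1 0 -13 255;0 0 0 -1 0 -14 255;0 0 0 -1 0 -14 255",
)

```text
clock: 6.85
eef_pos: [580.5, 85.1, 222.1]
tcp_rot: [-3.141, 0.0, 1.38]
contact_force: [0.5, 0.0, 0.4]
opening: 0.178
grasp_force: 48.8
```

Request:
step_arm(
  plan="0 0 0 0 0 -1 255;0 0 0 0 0 -2 255;0 0 0 0 0 -2 255;0 0 0 0 0 -2 255",
)

```text
clock: 7.25
eef_pos: [580.5, 85.1, 220.3]
tcp_rot: [-3.142, 0.0, 1.38]
contact_force: [0.0, -0.1, -0.7]
opening: 0.178
grasp_force: 48.8
```

Request:
step_arm(
  plan="0 0 0 0 0 -1 255;0 0 0 0 0 -2 255;0 0 0 0 0 -3 255;0 0 0 0 0 -3 255;0 0 0 0 0 -3 255",
)

```text
clock: 7.75
eef_pos: [580.5, 85.1, 217.2]
tcp_rot: [-3.141, 0.0, 1.38]
contact_force: [0.9, -0.2, -0.8]
opening: 0.181
grasp_force: 48.8
```

Request:
step_arm(
  plan="0 0 0 0 0 -1 255;0 0 0 0 0 -2 255;0 0 0 0 0 -3 255;0 0 0 0 0 -3 255;0 0 0 0 0 -3 255",
)

```text
clock: 8.25
eef_pos: [580.5, 85.1, 214.2]
tcp_rot: [-3.141, 0.0, 1.38]
contact_force: [0.1, 1.1, -1.1]
opening: 0.178
grasp_force: 48.8
```

Tip at about 140.7, still free.

Request:
step_arm(
  plan="0 0 0 0 0 -1 255;0 0 0 0 0 -2 255;0 0 0 0 0 -2 255;0 0 0 0 0 -2 255",
)

```text
clock: 8.65
eef_pos: [580.5, 85.1, 212.2]
tcp_rot: [-3.142, 0.0, 1.38]
contact_force: [-0.2, 0.2, -1.0]
opening: 0.178
grasp_force: 48.8
```

Request:
step_arm(
  plan="0 0 0 0 0 -1 255;0 0 0 0 0 -2 255;0 0 0 0 0 -2 255;0 0 0 0 0 -2 255",
)

```text
clock: 9.05
eef_pos: [580.6, 85.2, 210.5]
tcp_rot: [3.141, -0.0, 1.38]
contact_force: [-0.8, 0.2, 3.9]
opening: 0.18
grasp_force: 49.1
```

Request:
step_arm(
  plan="0 0 0 0 0 -1 255;0 0 0 0 0 -2 255;0 0 0 0 0 -3 255;0 0 0 0 0 -3 255;0 0 0 0 0 -3 255;0 0 0 0 0 -3 255",
)

```text
clock: 9.65
eef_pos: [580.6, 85.1, 207.4]
tcp_rot: [3.141, -0.0, 1.38]
contact_force: [-0.8, -0.1, 5.2]
opening: 0.181
grasp_force: 49.3
```

```bash
python3 - <<'E'
from h import *
f=[]
for i in range(3):
    f.append(r.sense()['contact_force']); r.grab_frame('top')
print(np.round(f,2),r.sense()['eef_pos'])
E
```

```text
[[-0.78 -0.08  5.2 ]
 [-0.98 -0.08  5.01]
 [-0.42  0.53  4.23]] [580.64746906  85.12873065 207.43813733]
```

Request:
step_arm(
  plan="0 0 0 0 0 -1 255;0 0 0 0 0 -1.5 255;0 0 0 0 0 -1.5 255;0 0 0 0 0 -1.5 255;0 0 0 0 0 -1.5 255",
)

```text
clock: 10.3
eef_pos: [580.7, 85.1, 206.0]
tcp_rot: [3.141, -0.0, 1.38]
contact_force: [-1.3, -0.4, 6.3]
opening: 0.179
grasp_force: 49.5
```

```bash
python3 - <<'E'
from h import *
f=[]
for i in range(4):
    f.append(r.sense()['contact_force']); r.grab_frame('top')
print(np.mean(f,0).round(2),r.sense()['eef_pos'])
E
```

```text
[-1.52 -0.09  5.85] [580.67857287  85.14068753 206.04434152]
```

Request:
step_arm(
  plan="0 0 0 -0.3 0 -0.6 255;0 0 0 -0.1 1.5 -0.6 255;0 0 0 0.3 3 -0.6 255;0 0 0 0.7 4.5 -0.6 255;0 0 0 1.1 6 -0.6 255;0 0 0 1.5 7 -0.6 255;0 0 0 1.7 7.7 -0.6 255;0 0 0 1.7 7.7 -0.6 255",
)

```text
clock: 11.3
eef_pos: [582.6, 92.5, 205.9]
tcp_rot: [3.141, 0.001, 1.381]
contact_force: [-2.3, -2.1, 9.6]
opening: 0.18
grasp_force: 50.0
```

Request:
step_arm(
  plan="0 0 0 0 1.5 0 255;0 0 0 0.3 3 0 255;0 0 0 0.7 4.5 0 255;0 0 0 1.1 6 0 255;0 0 0 1.5 7.5 0 255;0 0 0 2 9 0 255;0 0 0 2.2 9.6 0 255;0 0 0 2.2 9.6 0 255",
)

```text
clock: 12.1
eef_pos: [585.1, 102.0, 205.9]
tcp_rot: [3.14, 0.0, 1.381]
contact_force: [-1.3, -2.8, 7.5]
opening: 0.179
grasp_force: 49.8
```

```bash
python3 - <<'E'
from h import *
cap('top','t4');c=cap('wrist','w4')
W=cloud(c)
f=[]
for i in range(3):
    f.append(r.sense()['contact_force']); r.grab_frame('top')
print(np.mean(f,0).round(2),r.sense()['eef_pos'])
# cassette protrusion past box side: points near z=150 along push direction
d=np.array([.268,.963]);n=np.array([.963,-.268])
for nm in('w4','w2','t4','top0'):
    W=cloud(load(nm));P=W.reshape(-1,3);q=P[:,:2]-[586.8,102.5]
    m=(np.abs(q@n)<22)&(np.abs(P[:,2]-151)<6);m2=(np.abs(q@n)>40)&(np.abs(q@n)<60)&(np.abs(P[:,2]-151)<6);print(nm,np.nanmax((q@d)[m]),np.nanmax((q@d)[m2]))
E
```

```text
[-0.59 -2.6   8.11] [585.10221743 102.01725773 205.89308462]
w4 65.40801305136443 48.40700145314486
w2 48.16786445837524 48.376704491027425
t4 46.552804271183824 47.78184436980611
top0 48.72728146536257 48.35968338197542
```

Request:
step_arm(
  plan="0 0 0 0.7 2.4 0 255;0 0 0 1.3 4.8 0 255;0 0 0 2 7.2 0 255;0 0 0 2.7 9.6 0 255;0 0 0 3.3 12 0 255;0 0 0 4 14.4 0 255;0 0 0 4.7 16.8 0 255;0 0 0 5.4 19.2 0 255",
)

```text
clock: 13.15
eef_pos: [590.5, 121.1, 205.9]
tcp_rot: [3.14, 0.001, 1.381]
contact_force: [-0.6, -3.9, 8.1]
opening: 0.183
grasp_force: 49.9
```

Request:
step_arm(
  plan="0 0 0 0.7 2.4 0 255;0 0 0 1.3 4.8 0 255;0 0 0 2 7.2 0 255;0 0 0 2.7 9.6 0 255;0 0 0 3.3 12 0 255;0 0 0 4 14.4 0 255;0 0 0 4.5 16.4 0 255;0 0 0 4.5 16.4 0 255",
)

```text
clock: 13.95
eef_pos: [595.1, 137.8, 205.9]
tcp_rot: [3.14, 0.0, 1.381]
contact_force: [-0.6, -3.0, 8.8]
opening: 0.181
grasp_force: 49.9
```

Request:
step_arm(
  plan="0 0 0 0.3 1 0 255;0 0 0 0.5 2 0 255;0 0 0 0.8 3 0 255;0 0 0 1.1 4 0 255;0 0 0 1.3 4.8 0 255;0 0 0 1.3 4.8 0 255",
)

```text
clock: 14.55
eef_pos: [596.3, 142.4, 205.9]
tcp_rot: [3.14, 0.0, 1.381]
contact_force: [-1.3, -3.2, 8.8]
opening: 0.184
grasp_force: 49.9
```

Request:
step_arm(
  plan="0 0 0 0.1 0.5 0 255;0 0 0 0.3 1 0 255;0 0 0 0.4 1.5 0 255;0 0 0 0.4 1.5 0 255;0 0 0 0.4 1.5 0 255",
)

```text
clock: 15.05
eef_pos: [596.8, 143.9, 205.9]
tcp_rot: [3.14, 0.0, 1.381]
contact_force: [0.4, -3.4, 8.6]
opening: 0.18
grasp_force: 49.9
```

Request:
step_arm(
  plan="0 0 0 0.1 0.5 0 255;0 0 0 0.3 1 0 255;0 0 0 0.3 1 0 255;0 0 0 0.3 1 0 255",
)

```text
clock: 15.45
eef_pos: [597.0, 144.8, 205.9]
tcp_rot: [3.14, 0.0, 1.381]
contact_force: [-1.1, -3.3, 7.4]
opening: 0.177
grasp_force: 49.9
```

```bash
python3 - <<'E'
from h import *
c=cap('wrist','w5');s=r.sense();print(s['contact_force'],s['eef_pos'])
d=np.array([.268,.963]);n=np.array([.963,-.268])
W=cloud(c);P=W.reshape(-1,3);q=P[:,:2]-[586.8,102.5]
m=(np.abs(q@n)<22)&(np.abs(P[:,2]-151)<6);print(np.nanmax((q@d)[m])-48.3)
E
```

```text
[-0.10430885 -2.32059799  8.53829583] [597.03557505 144.8389981  205.90331488]
61.503303429314826
```

Request:
step_arm(
  plan="0 0 0 -0.5 -2 0 255;0 0 0 -0.5 -2 10 255;0 0 0 -0.5 -2 30 255;0 0 0 -0.5 -2 65 255;0 0 0 -0.5 -2 80 255;0 0 0 -0.5 -2 80 255",
)

```text
clock: 16.1
eef_pos: [596.9, 143.6, 287.4]
tcp_rot: [3.138, -0.002, 1.381]
contact_force: [-0.5, 0.4, -0.9]
opening: 0.183
grasp_force: 48.8
```

Request:
step_arm(
  plan="0 0 0 -6 -45 0 255;0 0 0 -12 -92 0 255;0 0 0 -18 -140 0 255;0 0 0 -24 -188 0 255;0 0 0 -30 -236 0 255;0 0 0 -36 -284 0 255;0 0 0 -42 -330 0 255;0 0 0 -48 -370 0 255",
)

```text
clock: 16.9
eef_pos: [546.5, -228.7, 283.3]
tcp_rot: [-3.139, -0.0, 1.38]
contact_force: [0.4, 0.4, -0.2]
opening: 0.179
grasp_force: 48.7
```

Request:
step_arm(
  plan="0 0 0 0 -15 0 255;0 0 0 0 -15 0 255;0 0 0 0 -15 0 255;0 0 0 0 -15 0 255",
)

```text
clock: 17.3
eef_pos: [547.9, -240.2, 284.6]
tcp_rot: [-3.141, -0.001, 1.382]
contact_force: [0.2, 0.4, -1.0]
opening: 0.181
grasp_force: 48.7
```

```bash
python3 - <<'E'
from h import *
s=r.sense();print(s['eef_pos'],s['tcp_rot'],s['contact_force'])
w=cap('wrist','w6');print([proj(w,p) for p in((547.4,-292.4,50),(532.4,-374.8,90))])
cv2.imwrite('pics/w6b.png',cv2.resize(w['p'][150:300,156:356,::-1],(800,600),interpolation=0))
W=cloud(w);z=W[...,2]
near=lambda x,y,rr:np.hypot(W[...,0]-x,W[...,1]-y)<rr
rm=(z>45)&(z<56)&near(540,-334,90);print('stand',rect(W,rm))
d=np.array([.268,.963]);n=np.array([.963,-.268])
c=cap('top','t6');P=cloud(c).reshape(-1,3);q=P[:,:2]-[586.8,102.5]
m=(np.abs(q@n)<22)&(np.abs(P[:,2]-151)<6);print('cassette',np.nanmax((q@d)[m])-48.3)
E
```

```text
[ 547.87937707 -240.24576114  284.55468194] [-3.14059614e+00 -6.86445446e-04  1.38158146e+00] [ 0.17875506  0.44275223 -1.00555497]
[(np.float64(261.03735014431874), np.float64(205.13363054500067)), (np.float64(261.9400679245507), np.float64(272.3316952135302))]
stand [ 548.2 -288.1   57.8   49.2   79.5   50.6 1096. ]
cassette 61.04738937246336
```

View pics/w6b.png

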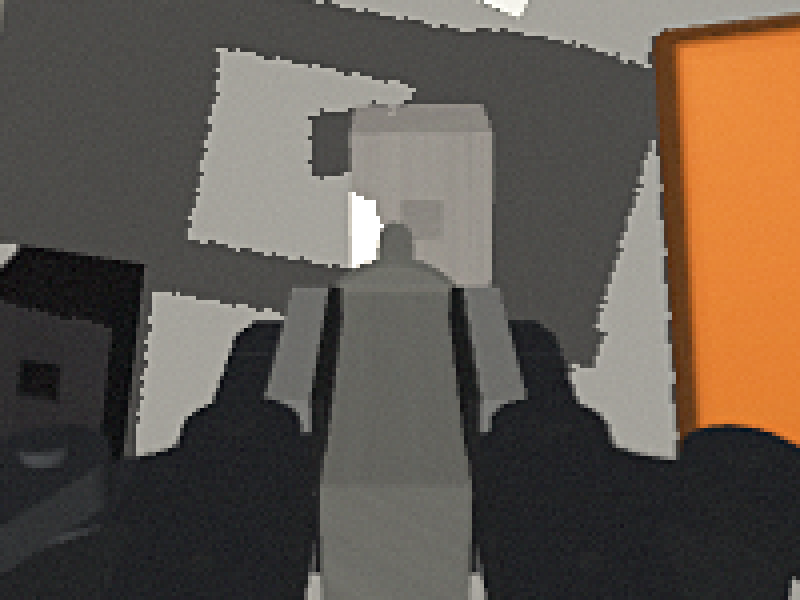

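The crop shows the pin end centred at (398,222) and the empty hole at (422,220), i.e. full-picture (255.5,205.5) and (261.6,205).

```bash
python3 - <<'E'
from h import *
w=load('w6');e=np.array([547.9,-240.2,284.6]);tx=np.array([np.cos(1.3816),np.sin(1.3816)])
t=plane(w,255.3,205.5,e[2]-73.5)[:2]-3.5*tx;h=plane(w,261.4,204.8,50.7)[:2]
print('tip-tcp',t-e[:2],'hole',h,'move',h-t)
E
```

```text
tip-tcp [ 0.13686054 -3.37503633] hole [ 548.02526483 -291.78186994] move [-1.15957071e-02 -4.82068336e+01]
```

Request:
step_arm(
  plan="0 0 0 0 -40 0 255;0 0 0 0 -48 -30 255;0 0 0 0 -48 -70 255;0 0 0 0 -48 -110 255;0 0 0 0 -48 -140 255;0 0 0 0 -48 -148 255;0 0 0 0 -48 -148 255;0 0 0 0 -48 -148 255",
)

```text
clock: 18.2
eef_pos: [549.0, -289.8, 138.8]
tcp_rot: [3.139, 0.001, 1.381]
contact_force: [-0.4, -0.3, 0.5]
opening: 0.181
grasp_force: 48.8
```

```bash
python3 - <<'E'
from h import *
s=r.sense();print(s['eef_pos'],s['tcp_rot'],s['contact_force'])
w=cap('wrist','w7')
cv2.imwrite('pics/w7b.png',cv2.resize(w['p'][170:245,206:306,::-1],(800,600),interpolation=0))
for P in((548.0,-291.8,50.7),s['eef_pos']+[.1,-3.3,-73.5]):
    u,v=proj(w,P);print((u-206)*8,(v-170)*8)
E
```

```text
[ 549.01343984 -289.80481966  138.82229392] [3.13943927e+00 6.17983401e-04 1.38103203e+00] [-0.38397886 -0.34610937  0.52862264]
378.5114636754399 262.29345743218755
391.64640566353273 316.22282627505456
```

View pics/w7b.png

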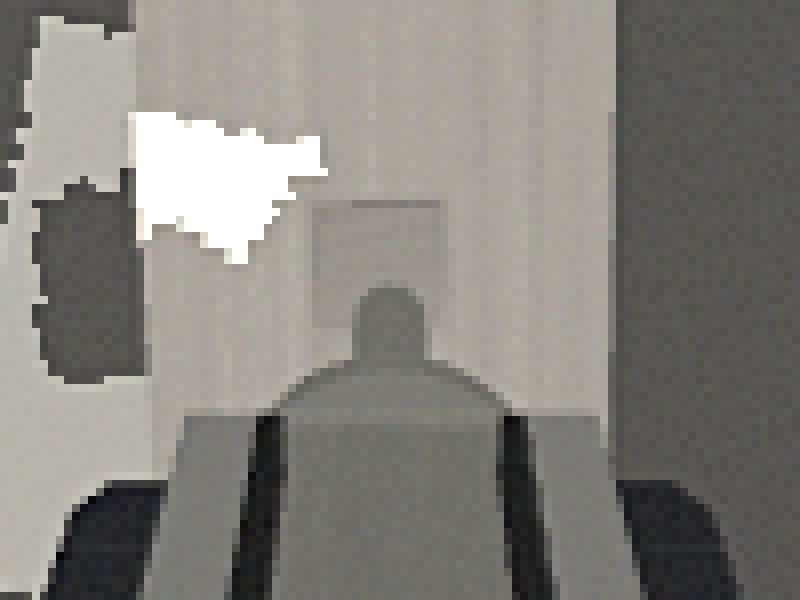

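The crop shows the hole centred at (377,263) and the pin at (390,290). The pin is about 1.3 mm off in +x while the arm is still settling, so I'll descend slowly.

Request:
step_arm(
  plan="0 0 0 -0.4 0 0 255;0 0 0 -0.4 0 0 255;0 0 0 -0.4 0 -6 255;0 0 0 -0.4 0 -12 255;0 0 0 -0.4 0 -18 255;0 0 0 -0.4 0 -22 255;0 0 0 -0.4 0 -22 255",
)

```text
clock: 18.95
eef_pos: [546.9, -289.4, 114.1]
tcp_rot: [-3.14, -0.0, 1.38]
contact_force: [-0.7, -0.3, -1.0]
opening: 0.181
grasp_force: 48.8
```

Request:
step_arm(
  plan="0 0 0 0.5 0.5 -8 255;0 0 0 0.5 0.5 -16 255;0 0 0 0.5 0.5 -24 255;0 0 0 0.5 0.5 -30 255;0 0 0 0.5 0.5 -33 255;0 0 0 0.5 0.5 -34 255;0 0 0 0.5 0.5 -34 255;0 0 0 0.5 0.5 -34 255",
)

```text
clock: 19.75
eef_pos: [548.2, -289.3, 81.5]
tcp_rot: [3.141, 0.0, 1.38]
contact_force: [0.2, 0.0, -0.5]
opening: 0.178
grasp_force: 48.8
```

Request:
step_arm(
  plan="0 0 0 0 0 -0.5 255;0 0 0 0 0 -1 255;0 0 0 0 0 -1 255;0 0 0 0 0 -1 255",
)

```text
clock: 20.15
eef_pos: [548.0, -289.2, 80.2]
tcp_rot: [3.142, 0.0, 1.381]
contact_force: [0.3, -0.3, -1.5]
opening: 0.184
grasp_force: 48.8
```

Request:
step_arm(
  plan="0 0 0 0 0 -0.5 255;0 0 0 0 0 -1.2 255;0 0 0 0 0 -1.2 255;0 0 0 0 0 -1.2 255",
)

```text
clock: 20.55
eef_pos: [547.9, -289.1, 78.9]
tcp_rot: [-3.141, -0.0, 1.38]
contact_force: [1.0, 0.8, -0.9]
opening: 0.182
grasp_force: 48.8
```

Request:
step_arm(
  plan="0 0 0 0 0 -0.5 255;0 0 0 0 0 -0.8 255;0 0 0 0 0 -0.8 255;0 0 0 0 0 -0.8 255",
)

```text
clock: 20.95
eef_pos: [548.0, -289.2, 78.4]
tcp_rot: [3.141, 0.0, 1.38]
contact_force: [-1.0, 0.4, 3.4]
opening: 0.178
grasp_force: 49.4
```

Seated: contact is felt at the same TCP height as the grasp. Next I release, rise and check.

Request:
step_arm(
  plan="0 0 0 0 0 0 150;0 0 0 0 0 0 60;0 0 0 0 0 0 0;0 0 0 0 0 0 0;0 0 0 0 0 0 0;0 0 0 0 0 0 0;0 0 0 0 0 0 0;0 0 0 0 0 0 0",
)

```text
clock: 21.75
eef_pos: [548.0, -289.2, 78.2]
tcp_rot: [3.142, 0.0, 1.38]
contact_force: [0.2, -0.4, 0.1]
opening: 0.996
grasp_force: 0.0
```

Request:
step_arm(
  plan="0 0 0 0 0 10 0;0 0 0 0 0 40 0;0 0 0 0 0 85 0;0 0 0 0 0 130 0;0 0 0 0 0 165 0;0 0 0 0 0 165 0;0 0 0 0 0 165 0;0 0 0 0 0 165 0",
)

```text
clock: 22.55
eef_pos: [547.2, -288.8, 242.2]
tcp_rot: [-3.14, -0.0, 1.38]
contact_force: [-1.3, -0.2, -0.3]
opening: 0.999
grasp_force: 0.0
```

```bash
python3 - <<'E'
from h import *
w=cap('wrist','w8');W=cloud(w);z=W[...,2];s=r.sense();print(s['opening'],s['contact_force'],s['clock'])
near=lambda x,y,rr:np.hypot(W[...,0]-x,W[...,1]-y)<rr
print('handle',rect(W,(z>98)&(z<116)&near(547,-291,30)))
print('round',rect(W,(z>80)&(z<116)&near(529,-367,30)))
print('flange',rect(W,(z>53.5)&(z<64)&near(547,-291,30)))
d=np.array([.268,.963]);n=np.array([.963,-.268])
for t in('top0','t9'):
  c=load(t) if t=='top0' else cap('top',t);P=cloud(c).reshape(-1,3);q=P[:,:2]-[586.8,102.5]
  m=(np.abs(q@n)<22)&(np.abs(P[:,2]-151)<6);print('cassette',np.nanmax((q@d)[m]))
E
```

```text
1.0005443937523433 [-0.21150248  0.39139504 -0.1346032 ] 22.6
handle [ 547.8 -291.1   15.8   15.6   78.9  109.6  279. ]
round [ 533.  -374.8   24.3   25.    80.4   90.3  397. ]
flange [ 548.6 -288.2   17.5   23.1   78.3   54.8   97. ]
cassette 48.72728146536257
cassette 109.04691707580962
```

The tool's height matches the first measurement (109.6 vs 109.5 mm) and the cassette is about 60 mm out.

```bash
python3 -c "
from rig import r
print(r.sign_off())"
```

```text
the job is handed in; nothing more can be done
None
```

I handed the job in at about 23 s: the cassette measured 60–61.5 mm out (at least 54 needed), and the pin tool is back in its stand, released and at its starting height; the hand-in returned no verdict.

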